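Open the griddle and switch it on to preheat

ROBOT

A 7-joint arm with a two-finger parallel gripper is mounted at the origin on the work surface. World frame = base frame: x ahead of the robot, y to its left, z up, the work surface at z = 0. Lengths are in m, angles in rad, forces in N, time in s.
With the tool pointing down it reaches from about 0.425 to 0.925 m from the base axis. Payload 6.8 kg.
Tool frame: the origin (TCP) lies midway between the tips of the shut fingers; the grasp point (between the pads) lies 19 mm behind it (bot.pinch_z is the distance from the TCP to the grasp point, in m); x points along the fingers, y is the direction in which the jaws open and shut, and the axes are right-handed (so a half turn about x gives the same grasp; the last joint's range is limited). The gripper opens to 85 mm and grips with 20 to 120 N. Pads are 22 mm wide; open, the fingers measure 114 mm over their backs; the gripper's body (76 mm by 85 mm) begins 54 mm behind the grasp point. The pads swing forward as they close: fully open they stand 13 mm farther back than shut.
Start: joints at [1.045, 0.477, 0.022, 1.555, -0.011, 1.109, -0.083], TCP at [0.274, -0.617, 0.231] pointing down, gripper open.
Joint ranges: [-2.96, 2.96], [-0.34, 2.1], [-1.41, 1.46], [0.24, 2.44], [-1.37, 4.51], [0.17, 1.92], [-2.96, 2.96]. Speed limits (rad/s): [2.39, 2.39, 3.14, 3.14, 3.14, 3.14, 3.14].

INTERFACE

Orientations are given as a unit quaternion [w, x, y, z].
In Python, from station import bot gives the robot as it stands. The module is installed in compiled form; this text tells all that it offers.
- The arm moves only by the tool step_arm, never from a script. Its argument "plan" is a list of rows, each a list of 6 numbers: the shift along the tool's x, y, z in units of 40 mm (1.0 is 40 mm), then the turn, a rotation vector about the tool's x, y, z in units of 360 degrees (1.0 is 360 degrees). In form: [[dx, dy, dz, ax, ay, az], ...]. A call has 1 to 8 rows; each row shifts and turns the commanded pose from where the row before left it, along the tool's axes as they then stand; what a row does not reach is not made up. A row lasts 1/8 s, in which the tool goes at most 62.5 mm and 10.7 degrees, less where a joint would pass 70% of its speed; a pose out of reach is approached as far as the arm can. A call with a number of a shift or a turn outside -1 to 1 is refused whole. A call with a gripper value outside its range is refused whole. "fingers" is the closure, from -1 (fully open) to 1 (shut), set as the call begins (left out, the last holds). The fingers move at their own pace and stop on an object; "force" is the grip in N (left out, the last holds). Time passes only in rows, so rows that do not move let the fingers close. It gives the time, the measured TCP pose, the force and the opening at its end, in the units of the state.
- bot.get_obs(): the state, without advancing time (a new reading comes with each control period).
- bot.read_camera(name): name is "side" or "top"; returns (picture, depth): 400x640x3 uint8, red, green, blue; 400x640 float32, m along the optical axis (not along the pixel's ray), 0 where there is no reading.
- bot.camera_model(name): a dict with "mtx" (3x3 intrinsics, pixels), "origin" and "rotation" of the camera in the world. Camera axes: x right, y up, looking along -z (the intrinsics and any distortion apply to the point x, -y, -z); pixel columns grow to the right and rows downward; lengths in m; the calibration is good to about 2 mm. A picture is of the moment at which its call begins. camera_model takes no time and is no camera call.
- bot.hand_in(): hands the job in, once; it reports no verdict.
The state is a dict: "t": time; "q": joint angles; "joint_vel": joint speeds; "joint_torque": joint torques, N m; "eef_pos": TCP position; "tool_rot": TCP orientation; "contact_force": force on the tool from outside, world axes, zero at the start; "torque": the same for the moment, N m; "gripper_width": opening from 0.0 (shut) to 1.0 (fully open).
Only numpy, scipy, OpenCV 4.12 (cv2) and the standard library are available. Lean on these libraries where they do the work, as an engineer would, in place of code of your own. Each camera call takes 0.05 s, during which the arm holds its last target.

TASK

Get the electric griddle ready to preheat: with the fingertips, push its lid up by the black tab at its front, steadily and not flung, over past upright until it leans back open by itself, then push the griddle's toggle switch all the way over from off to on, towards the lid's hinge, without forcing it. Nothing is to be pinched or picked up; leave the spice rack, the spice jar, the measuring cup and the brush where they are.

Things in the scene. Friction and masses are not known exactly. Their poses are not given: they have to be found in the camera images.
- griddle: Fixed electric griddle, brushed aluminium, 200 mm deep (its x), 320 wide (y), standing side-on: its front (tab side) faces the robot's left. Housing 15 to 75 mm high, front at x = -100 mm. Origin: centre of its underside on the cart top; x to the back (hinge side), z up. Lid spans y -88 to 158; the black control panel with toggle and orange lamp y -158 to -94 (robot's side), top 77 high.
- lid (a joint): Lid angle about its hinge, rad: 0 closed, 1.85 (106 degrees) back on its stop. Free hinge: below about 1.4 the lid (0.3 to 0.55 kg) falls shut, above it falls open to the stop and stays. Lifting at the tab takes 2 to 3 N.
- lid_hinge (a point): Point on the hinge axis (along the griddle's y) at the middle of the lid's width, 83 mm above the cart top.
- lid_tab (a point): Middle of the lower front edge of the black lift tab; axes turn with the lid: x to the hinge, z out of its top. The lid is an inverted pan 246 mm wide, 30 high, 4 mm walls, from 4 to 198 mm before the hinge axis; the tab (120 wide, 10 thick) goes on to 237 mm. Closed, the tab's underside is 85 mm above the cart top and clears the housing's front by 37 mm.
- switch (a joint): Angle of the toggle's bat, rad: 0 off (leaning 0.35 rad to the front), 0.35 upright, 0.7 fully on (leaning to the back). It moves with light friction (about 1.5 N at its tip) and stays where it is left.
- switch_pivot (a point): Pivot of the toggle, 81 mm above the cart's top, at the top of a 17 mm wide bushing that stands on the control panel. Its axis is along the griddle's y.
- switch_tip (a point): Tip of the toggle's red-sleeved bat, 32 mm from the pivot; the bat is 7 mm thick at the pivot and 10 mm near the tip.
- spice_rack: Loose wooden rack holding two glass spice jars, third place empty, 180 mm along its x, 62 mm wide, 108 mm high, behind the griddle's hinge; the open lid clears it. Origin: centre of its underside.
- spice_jar: Loose glass spice jar with steel cap, 46 mm wide, 98 mm high, near a robot-side corner of the griddle, in front of it or behind it. Origin: centre of its underside.
- measuring_cup: Loose stainless measuring cup, 76 mm wide, 58 mm high, flat handle reaching 120 mm along its x; near the other robot-side corner of the griddle. Origin: centre of its underside.
- brush: Loose red silicone brush lying on the cart between robot and griddle, 215 mm along its x (bristles at +x), 36 mm wide, 20 mm high. Origin: under its middle.

How it is judged:
On the way, in this order (a step that is already met when the one before it is completed fails the run):
1. the lid is past its balance point and leans back on its stop (value of joint lid above 1.7 rad), for 0.2 s.
2. the toggle switch is pushed over to on (value of joint switch above 0.55 rad), for 0.2 s.
At the end, for the whole second after the job is handed in: The lid rests leaning back past upright (hinge beyond 1.7 rad) and still, the toggle is on (beyond 0.55 of 0.7 rad), and rack, jar, cup and brush are within 20 mm of where they stood (value of joint lid above 1.7 rad and velocity of joint lid between -0.1 and 0.1 rad/s and value of joint switch above 0.55 rad and distance of each of spice_rack, spice_jar, measuring_cup, brush from where it was at the start of the episode below 0.02 m); the robot touches nothing.
It fails at once if a bystander (rack, jar, cup, brush) is lifted or moved more than 20 mm (distance of any of spice_rack, spice_jar, measuring_cup, brush from where it was at the start of the episode above 0.02 m).
It fails at once if the lid or the switch is pinched or forced (fingers press it with more than 30 N) (contact force between the fingers and lid above 30 N or contact force between the fingers and switch above 30 N).
It fails at once if the lid is flung (faster than 6 rad/s opening) (velocity of joint lid above 6 rad/s).
It also fails if it takes over 58 s, if anything falls off the work surface, if the arm or the gripper's body presses on something with over 40 N, if the wrist force passes 120 N, or if a joint passes its speed limit or range.

## Working session

There is one attempt and no reset: what is moved stays moved. The work goes in short steps, Python scripts to look and compute and a tool call to move; the robot and the scene stay as the last step left them, time stands still between calls to the robot, and variables do not carry over. Pictures are saved under pics/ and viewed, and the job is handed in when it is done.

Besides the shell and the picture viewer there is one more tool, called after "Emit:" by a JSON object that holds its "op" and its "data". step_arm: Moves the arm, as the interface text tells. Shifts and turns lie within -1 to 1; 1 stands for 40 mm of shift or 360 degrees of turn. Its arguments: {"type":"object","properties":{"plan":{"type":"array"},"fingers":{"type":"number"},"force":{"type":"number"}},"required":["plan"]}

```bash
mkdir -p pics
cat > h.py <<'E'
import numpy as np, cv2
from station import bot
def snap(n,tag):
    im,d=bot.read_camera(n); cv2.imwrite(f'pics/{tag}.png',im[:,:,::-1]); np.savez(f'{tag}.npz',im=im,d=d); return im,d
def pt(n,u,v,d):
    m=bot.camera_model(n);K=np.array(m['mtx']);R=np.array(m['rotation']);o=np.array(m['origin'])
    x=(u-K[0,2])/K[0,0]*d;y=(v-K[1,2])/K[1,1]*d
    return o+R@np.array([x,-y,-d])
def plane(n,u,v,z):
    o=np.array(bot.camera_model(n)['origin']);p=pt(n,u,v,1.0);r=p-o
    return o+r*(z-o[2])/r[2]
def proj(n,p):
    m=bot.camera_model(n);K=np.array(m['mtx']);c=np.array(m['rotation']).T@(np.array(p)-np.array(m['origin']))
    return K[0,0]*c[0]/-c[2]+K[0,2],K[1,1]*-c[1]/-c[2]+K[1,2]
E
python3 - <<'E'
from h import *
snap('top','top0');snap('side','side0')
for n in('top','side'):print(bot.camera_model(n))
print(bot.get_obs())
E
```

```text
{'mtx': array([[438.63824812,   0.        , 313.29535249],
       [  0.        , 438.63824812, 205.88942244],
       [  0.        ,   0.        ,   1.        ]]), 'origin': array([ 0.37462962, -0.0596414 ,  0.94141115]), 'rotation': array([-0.64458825, -0.06480234,  0.07955188,  0.75761346])}
{'mtx': array([[363.63164777,   0.        , 322.35668105],
       [  0.        , 363.63164777, 197.27892967],
       [  0.        ,   0.        ,   1.        ]]), 'origin': array([ 0.17769794, -0.5518092 ,  0.4293145 ]), 'rotation': array([ 0.82707596,  0.47341049, -0.15680124, -0.25930915])}
{'t': 0.1, 'q': array([ 1.04486774,  0.47773651,  0.02231898,  1.55634477, -0.01150938,
        1.1092987 , -0.08308882]), 'joint_vel': array([ 1.03138926e-03, -2.59025954e-03, -8.08250732e-05, -3.21518835e-03,
       -6.98115817e-05, -1.30991184e-03,  1.78030112e-03]), 'joint_torque': array([ 3.10364587e-03, -5.97758460e+01,  1.61282770e+00, -2.81954098e+01,
        1.27027952e-02,  4.99936737e-03, -3.21406458e-05]), 'eef_pos': array([ 0.27368922, -0.61644175,  0.23041298]), 'tool_rot': array([-0.1461036 , -0.69157139, -0.14723455,  0.69188491]), 'contact_force': array([-0.28565583,  0.80000582,  0.06087126]), 'torque': array([ 0.00099747, -0.01850592, -0.00814131]), 'gripper_width': 1.0020140312144554}
```

```bash
sed -i "s/^def snap/from scipy.spatial.transform import Rotation as Ro\ndef RM(q): return Ro.from_quat(q,scalar_first=True).as_matrix()\ndef snap/; s/np.array(m\['rotation'\])/RM(m['rotation'])/g" h.py; python3 -c "
from h import *
for n in('top','side'):print(RM(bot.camera_model(n)['rotation']))
print(RM(bot.get_obs()['tool_rot']))"
```

```text
[[-0.1606133   0.96638716 -0.20074666]
 [-0.98700775 -0.15635498  0.03699751]
 [ 0.00436618  0.2040808   0.97894431]]
[[ 0.81634427  0.28047402 -0.50489242]
 [-0.57739944  0.41728254 -0.70177288]
 [ 0.01385373  0.86441287  0.50259175]]
[[-7.65492712e-04  4.05820156e-01 -9.13952633e-01]
 [ 1.47265596e-03 -9.13951452e-01 -4.05820865e-01]
 [-9.99998623e-01 -1.65659070e-03  1.01989705e-04]]
```

View pics/top0.png

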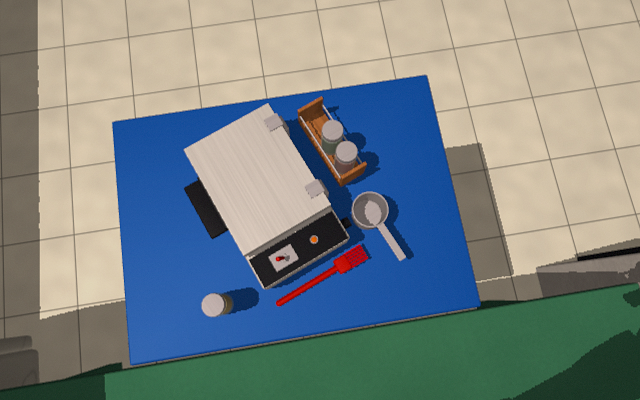

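View pics/side0.png

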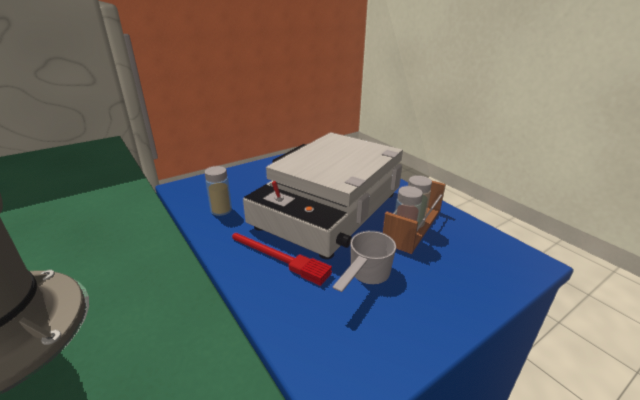

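```bash
python3 - <<'E'
from h import *
z=np.load('top0.npz');d=z['d'];z2=np.load('side0.npz');e=z2['d']
def P(n,D,u,v):
    w=D[v-1:v+2,u-1:u+2];w=w[w>0]
    return (pt(n,u,v,np.median(w)).round(4) if len(w) else None)
for nm,u,v in [('cart',150,300),('cart2',400,120),('cart3',450,280),('lidc1',192,152),('lidc2',264,112),('lidc3',320,205),('lidc4',250,247),('lidmid',250,180),('tab',205,208),('tabend1',192,188),('tabend2',217,232),('panel',262,275),('panel2',340,230),('tog',276,259),('lamp',314,239),('jar',213,303),('cup rim',352,205),('brush',320,280),('handle',400,250),('rackc',308,108),('rackc2',345,175),('green',300,360),('hingeblk',313,189),('hb2',273,123)]:
    print(nm,P('top',d,u,v))
for nm,u,v in [('cart',450,300),('lid',330,160),('tog',276,188),('tab',290,153),('lamp',309,210)]: print(nm,P('side',e,u,v))
E
python3 -c "
import cv2
a=cv2.imread('pics/top0.png')[80:330,170:420];cv2.imwrite('pics/tz.png',cv2.resize(a,(600,600),interpolation=2))
a=cv2.imread('pics/side0.png')[120:270,200:450];cv2.imwrite('pics/sz.png',cv2.resize(a,(800,480),interpolation=2))"
```

```text
cart [ 0.4236  0.2752 -0.0008]
cart2 [ 0.7338 -0.3231  0.0008]
cart3 [ 3.629e-01 -3.556e-01  1.000e-04]
lidc1 [0.6903 0.1284 0.1128]
lidc2 [ 0.7515 -0.0238  0.1128]
lidc3 [ 0.5442 -0.104   0.113 ]
lidc4 [0.4853 0.0401 0.1122]
lidmid [0.6151 0.0227 0.1133]
tab [0.5783 0.1195 0.0941]
tabend1 [0.6227 0.1404 0.0944]
tabend2 [0.527  0.1017 0.0946]
panel [0.4321 0.0285 0.0766]
panel2 [ 0.4952 -0.137   0.0756]
tog [ 0.4553 -0.0051  0.1098]
lamp [ 0.4851 -0.0828  0.0801]
jar [0.394  0.1242 0.0972]
cup rim [ 0.5559 -0.1792  0.001 ]
brush [ 0.4067 -0.0831  0.0141]
handle [ 0.4383 -0.2516  0.0557]
rackc [ 0.7694 -0.1162  0.0605]
rackc2 [ 0.6071 -0.1675  0.0698]
green [ 0.2546 -0.0168 -0.0003]
hingeblk [ 0.5772 -0.0957  0.1149]
hb2 [ 0.7244 -0.0384  0.1148]
cart [ 5.895e-01 -3.314e-01  4.000e-04]
lid [0.5988 0.0082 0.113 ]
tog [ 0.4563 -0.015   0.0999]
tab [0.5691 0.1229 0.0948]
lamp [ 0.4827 -0.0872  0.0795]
```

View pics/tz.png

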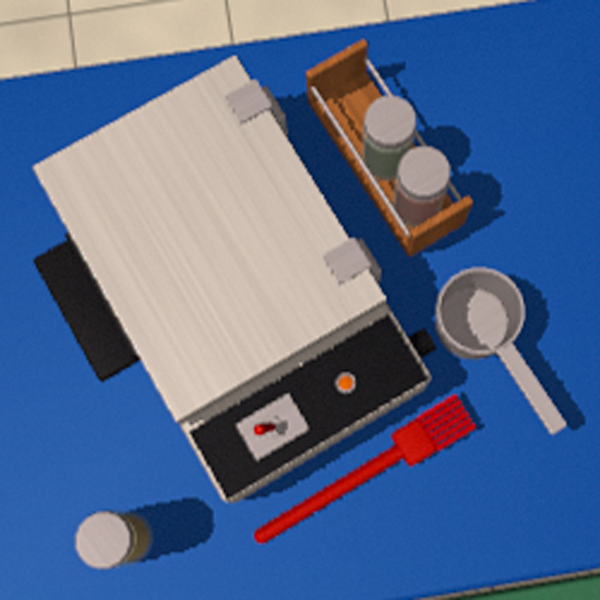

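View pics/sz.png

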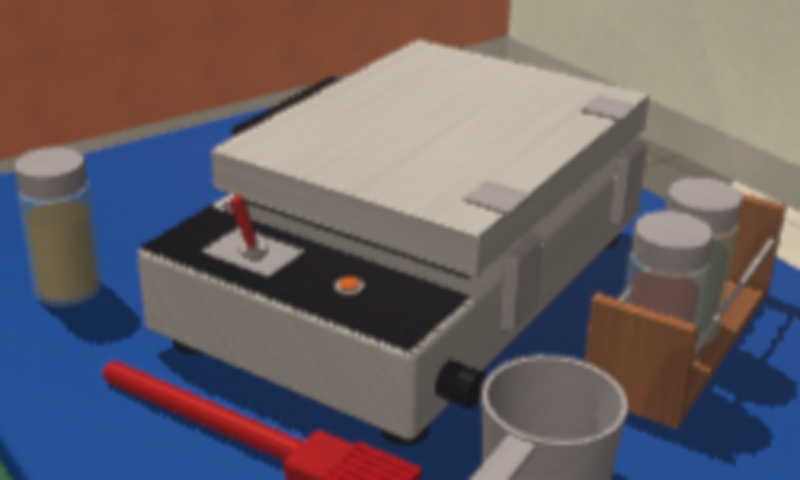

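Run:
```python
from h import *
z=np.load('top0.npz');d=z['d'];im=z['im']
c=[plane('top',170+u/2.4,80+v/2.4,0.115) for u,v in [(35,167),(236,57),(384,302),(180,421)]]
c=np.array(c)[:,:2]; print(c.round(4))
for i in range(4): print(np.linalg.norm(c[i]-c[(i+1)%4]).round(4))
# depth-based check: points at lid top
vv,uu=np.where(d>0); 
m=bot.camera_model('top');K=m['mtx'];R=RM(m['rotation'])
D=d[vv,uu];C=np.stack([(uu-K[0,2])/K[0,0]*D,-(vv-K[1,2])/K[1,1]*D,-D]);X=(R@C).T+m['origin']
s=(abs(X[:,2]-0.113)<0.004)&(X[:,0]>.44)&(X[:,1]>-.16)&(X[:,1]<.2)
r=cv2.minAreaRect(X[s,:2].astype(np.float32)); print(r, cv2.boxPoints(r))
mid_b=(c[1]+c[2])/2; y=c[0]-c[3]+c[1]-c[2]; y/=np.linalg.norm(y); x=np.array([y[1],-y[0]])
cen=c.mean(0)
print('x_g',x,'y_g',y)
hinge=cen+x*(97+4)/1000
org=cen+0  # see below
def G(p): q=(np.array(p)[:2]-hinge); return q@x,q@y
print('hinge mid',hinge,'tab front',hinge-x*.237)
# red toggle
r_=im[...,0].astype(int);g=im[...,1].astype(int)
msk=((r_>120)&(g<70)).astype(np.uint8);n,l,st,ce=cv2.connectedComponentsWithStats(msk)
for i in range(1,n):
    if st[i,4]>5: print(st[i],ce[i],pt('top',*ce[i],np.median(d[l==i])))
for nm,u,v in [('tip',170+260/2.4,80+430/2.4)]:
    p=plane('top',u,v,.111);print(nm,p,G(p))
for nm,u,v,h in [('jar',170+105/2.4,80+540/2.4,.098),('bush',170+281/2.4,80+427/2.4,.081),('lamp',314,239,.08)]:
    p=plane('top',u,v,h);print(nm,p,G(p))
p=plane('side',200+238/3.2,120+203/3.2,.109);print('side tip',p,G(p))
p=plane('side',200+256/3.2,120+250/3.2,.081);print('side bush',p,G(p))
```

```text
[[ 0.6968  0.1418]
 [ 0.7668 -0.035 ]
 [ 0.5391 -0.1226]
 [ 0.4708  0.0511]]
0.1902
0.244
0.1867
0.2436
((0.6197872757911682, -0.03810496628284454), (0.2878682017326355, 0.2900194823741913), 21.8217830657959) [[ 0.43226367  0.04301073]
 [ 0.54007    -0.22622727]
 [ 0.8073109  -0.11922066]
 [ 0.69950455  0.15001734]]
x_g [ 0.36577746 -0.93070234] y_g [0.93070234 0.36577746]
hinge mid [ 0.65530855 -0.08519338] tab front [0.56861929 0.13538308]
[276 244  92  62 913] [329.79627601 271.1905805 ] [ 0.4213052  -0.10632997  0.01484236]
[276 257   4   4  15] [277.4 258.6] [ 0.45551301 -0.00788018  0.11088544]
tip [ 0.45416621 -0.00947028  0.111     ] (np.float64(-0.14404900004759433), np.float64(-0.1595058430443712))
jar [0.39011674 0.12310923 0.098     ] (np.float64(-0.2908689113766023), np.float64(-0.17062223833151646))
bush [ 0.45670866 -0.02488817  0.081     ] (np.float64(-0.12876956086995242), np.float64(-0.1627790947105852))
lamp [ 0.48511996 -0.0828418   0.08      ] (np.float64(-0.06443977113632036), np.float64(-0.15753476058675897))
side tip [ 0.45476259 -0.01252762  0.109     ] (np.float64(-0.1409853803608808), np.float64(-0.1600690991028565))
side bush [ 0.45922345 -0.02332798  0.081     ] (np.float64(-0.12930178396979414), np.float64(-0.15986789408945998))
```

Emit:
{"op": "step_arm", "data": {"plan": [[-0.3,-0.5,-0.84,0,0,0],[-0.3,-0.5,-0.84,0,0,0],[-0.3,-0.5,-0.84,0,0,0],[-0.3,-0.5,-0.84,0,0,0],[-0.3,-0.5,-0.84,0,0,0],[-0.3,-0.5,-0.84,0,0,0],[-0.3,-0.5,-0.84,0,0,0],[-0.3,-0.5,-0.84,0,0,0]], "fingers": 1, "force": 40}}

```text
t: 1.1
eef_pos: [0.455, -0.3604, 0.3273]
tool_rot: [-0.146, -0.692, -0.147, 0.692]
contact_force: [-0.0, 1.5, -0.6]
gripper_width: -0.0
```

```bash
cat > log.py <<'E'
from h import *
import json
o=bot.get_obs()
open('log.jsonl','a').write(json.dumps({k:np.array(o[k]).tolist() for k in('t','q','eef_pos','tool_rot')})+'\n')
print('t',round(o['t'],2),'q',o['q'].round(3),'p',o['eef_pos'].round(4),'F',o['contact_force'].round(1),'w',round(o['gripper_width'],2));print(RM(o['tool_rot']).round(3))
E
python3 log.py
```

```text
t 1.1 q [ 0.644  0.25  -0.101  1.66   0.026  1.233 -0.615] p [ 0.455  -0.3604  0.3273] F [-0.   1.5 -0.6] w -0.0
[[-0.001  0.406 -0.914]
 [ 0.    -0.914 -0.406]
 [-1.    -0.001  0.   ]]
```

Emit:
{"op": "step_arm", "data": {"plan": [[-0.1,-0.84,-0.45,0,0,0],[-0.1,-0.84,-0.45,0,0,0],[-0.1,-0.84,-0.45,0,0,0],[-0.1,-0.84,-0.45,0,0,0],[-0.1,-0.84,-0.45,0,0,0],[-0.1,-0.84,-0.45,0,0,0],[-0.1,-0.84,-0.45,0,0,0],[-0.1,-0.84,-0.45,0,0,0]]}}

```text
t: 2.1
eef_pos: [0.4769, -0.0563, 0.3592]
tool_rot: [-0.147, -0.692, -0.147, 0.692]
contact_force: [1.0, -0.8, 0.2]
gripper_width: -0.0
```

```bash
python3 log.py
```

```text
t 2.1 q [ 0.307  0.067 -0.335  1.81   0.023  1.269 -1.187] p [ 0.4769 -0.0563  0.3592] F [ 1.  -0.8  0.2] w -0.0
[[-0.001  0.406 -0.914]
 [-0.    -0.914 -0.406]
 [-1.    -0.     0.001]]
```

Emit:
{"op": "step_arm", "data": {"plan": [[0,-0.84,-0.45,0,0,0.01],[0,-0.84,-0.45,0,0,0.01],[0,-0.84,-0.45,0,0,0.01],[0,-0.84,-0.45,0,0,0.01]]}}

```text
t: 2.6
eef_pos: [0.4887, 0.0947, 0.3467]
tool_rot: [0.233, 0.705, 0.058, -0.667]
contact_force: [1.6, -0.4, -0.7]
gripper_width: 0.003
```

```bash
python3 log.py
```

```text
t 2.6 q [ 0.015  0.109 -0.537  1.825  0.324  1.265 -1.779] p [0.4887 0.0947 0.3467] F [ 1.6 -0.4 -0.7] w 0.0
[[ 0.103  0.392 -0.914]
 [-0.229 -0.885 -0.406]
 [-0.968  0.251 -0.001]]
```

```bash
cat > kin.py <<'E'
from h import *
from scipy.optimize import least_squares
import json, itertools
def fk(q,a):
    az=lambda t:Ro.from_euler('z',t); ay=lambda t:Ro.from_euler('y',t)
    s=a['s'];p=a['p']
    R=az(p[0])*az(s[0]*q[0])*ay(q[1]); x=np.array([0,0,p[1]])
    R=R*az(s[1]*q[2]); x=x+R.apply([p[5],p[7],p[2]])
    R=R*ay(q[3]); x=x+R.apply([p[6],p[8],p[3]])
    R=R*az(s[2]*q[4])*ay(q[5]); x=x+R.apply([p[9],0,p[4]])
    R=R*az(s[3]*q[6]+p[10])
    return x,R
if __name__=='__main__':
    L=[json.loads(l) for l in open('log.jsonl')]
    L.insert(0,{'q':[1.04486774,0.47773651,0.02231898,1.55634477,-0.01150938,1.1092987,-0.08308882],'eef_pos':[0.27368922,-0.61644175,0.23041298],'tool_rot':[-0.1461036,-0.69157139,-0.14723455,0.69188491]})
    best=None
    for s in itertools.product([-1],[-1,1],[-1,1],[-1,1]):
        def f(p):
            r=[]
            for e in L:
                x,R=fk(e['q'],{'s':s,'p':p}); M=R.as_matrix()
                T=RM(e['tool_rot'])
                r+=list(x-e['eef_pos'])+list(.3*(M[:,2]-T[:,0]))+list(.3*(M[:,0]-T[:,2]))
            return np.r_[r, 1e-3*np.array(p[5:10])]
        for p10 in (-1.5,0,1.5,3):
            k=least_squares(f,[0,.36,.45,.45,.3,0,0,0,0,0,p10])
            if best is None or k.cost<best[0]: best=(k.cost,s,k.x,f(k.x))
    print(best[0],best[1],best[2].round(3));print(abs(best[3]).max())
    json.dump({'s':best[1],'p':list(best[2])},open('kin.json','w'))
E
python3 kin.py
```

```text
2.8277758467984926e-06 (-1, -1, -1, -1) [-0.006  0.319  0.61   0.486  0.324 -0.006  0.103 -0.029 -0.029 -0.009
 -1.576]
0.0013953334928479277
```

```bash
cat > path.py <<'E'
from h import *
from kin import fk
from scipy.optimize import least_squares
import json
A=json.load(open('kin.json'))
xg=np.array([.3658,-.9307,0]);yg=np.array([.9307,.3658,0]);zz=np.array([0,0,1.])
H=np.array([.6553,-.0852,.083])
lo=np.array([-2.96,-.34,-1.41,.24,-1.37,.17,-2.96]);hi=np.array([2.96,2.1,1.46,2.44,4.51,1.92,2.96])
def W(x,y,z): return H*[1,1,0]+xg*x+yg*y+zz*z
def Rtool(phi,psi=0):  # phi below horizontal ; tool y in vertical plane, z=-horizontal
    h=np.cos(psi)*xg+np.sin(psi)*yg
    x=np.cos(phi)*h-np.sin(phi)*zz
    z=np.cross(-zz,h)   # matches current z axis at psi=0
    y=np.cross(z,x); return np.stack([x,y,z],1)
def ik(p,R,q0):
    def f(q):
        x,M=fk(q,A);M=M.as_matrix()
        return np.r_[x-p,.3*(M[:,2]-R[:,0]),.3*(M[:,0]-R[:,2]),.01*(q-q0)]
    k=least_squares(f,np.clip(q0,lo+.01,hi-.01),bounds=(lo+.02,hi-.02))
    x,M=fk(k.x,A);M=M.as_matrix()
    return k.x,np.linalg.norm(x-p),np.degrees(np.arccos(np.clip(M[:,2]@R[:,0],-1,1)))
def tcp(th,phi,s=.02,t=.0145):
    f=np.array([np.cos(phi),-np.sin(phi)]);n=np.array([np.sin(phi),np.cos(phi)])
    h=np.array([0,.083])
    if th<phi: E=h+.237*np.array([-np.cos(th),np.sin(th)])+.002*np.array([np.sin(th),np.cos(th)]); return E+s*f-t*n
    return h+(.237-s)*np.array([-np.cos(th),np.sin(th)])-t*n
E
python3 - <<'E'
from path import *
q0=np.array(bot.get_obs()['q'])
for psi in (0,.4,.8):
  for ph in (30,45,60):
    phi=np.radians(ph);q=q0.copy();out=[]
    pre=tcp(0,phi)+[-.06,-.01]
    pts=[pre+[-.05,.12],pre,tcp(0,phi)-[0,.01]]+[tcp(t,phi) for t in np.arange(0,1.7,.2)]
    w=0;wd=0
    for c in pts:
        q,e,d=ik(W(c[0],-.01,c[1]),Rtool(phi,psi),q);w=max(w,e);wd=max(wd,d);out.append(q)
    o=np.array(out);print(psi,ph,'err mm',round(w*1e3,1),'deg',round(wd,1),'margin',np.minimum(o-lo,hi-o).min(0).round(2), 'maxstep',abs(np.diff(o,axis=0)).max().round(2))
E
```

```text
0 30 err mm 0.3 deg 0 margin [2.25 0.82 1.07 0.59 2.33 0.28 0.16] maxstep 0.18
0 45 err mm 0.3 deg 0 margin [2.37 0.73 1.   0.6  2.23 0.46 0.25] maxstep 0.18
0 60 err mm 0.2 deg 0 margin [2.51 0.68 0.94 0.57 2.07 0.65 0.4 ] maxstep 0.2
0.4 30 err mm 0.4 deg 0 margin [2.29 0.71 0.95 0.36 2.61 0.44 0.1 ] maxstep 0.22
0.4 45 err mm 0.3 deg 0 margin [2.42 0.62 0.89 0.41 2.46 0.64 0.28] maxstep 0.21
0.4 60 err mm 0.3 deg 0 margin [2.56 0.6  0.87 0.44 2.1  0.68 0.54] maxstep 0.24
0.8 30 err mm 0.6 deg 0 margin [2.43 0.63 0.78 0.17 2.47 0.49 0.04] maxstep 0.28
0.8 45 err mm 0.5 deg 0.0 margin [2.56 0.55 0.76 0.24 2.66 0.3  0.3 ] maxstep 0.34
0.8 60 err mm 0.4 deg 0.0 margin [2.56 0.56 0.8  0.33 2.   0.48 0.67] maxstep 0.37
```

```bash
cat > rows.py <<'E'
from path import *
def rows(targets,phi,psi=0):
    """targets: list of ((x,y,z)_hinge frame, phi, nrows)"""
    o=bot.get_obs();p=np.array(o['eef_pos']);R=RM(o['tool_rot'])
    d=p-W(0,0,0);print('now hinge-frame',(d@xg).round(4),(d@yg).round(4),p[2].round(4))
    for c,ph,n in targets:
        P=W(*c);R2=Rtool(np.radians(ph),psi)
        rv=Ro.from_matrix(R.T@R2).as_rotvec()
        for i in range(n):
            Ri=R@Ro.from_rotvec(rv*i/n).as_matrix()
            s=Ri.T@(P-p)/n/.04
            print(s.round(2).tolist()+(rv/n/2/np.pi).round(4).tolist())
        print('--');p=P;R=R2
E
python3 - <<'E'
from rows import *
print(tcp(0,np.pi/4))
rows([((-.36,-.01,.20),45,6),((-.31,-.01,.062),45,4)],45)
E
```

```text
[-0.23311091  0.06060482]
now hinge-frame -0.2284 -0.0892 0.3467
[0.46, -0.67, -0.35, 0.001, -0.0006, 0.0141]
[0.4, -0.71, -0.35, 0.001, -0.0006, 0.0141]
[0.33, -0.74, -0.35, 0.001, -0.0006, 0.0141]
[0.26, -0.77, -0.34, 0.001, -0.0006, 0.0141]
[0.19, -0.79, -0.34, 0.001, -0.0006, 0.0141]
[0.12, -0.81, -0.33, 0.001, -0.0006, 0.0141]
--
[0.83, -0.39, -0.0, 0.0, 0.0, -0.0]
[0.83, -0.39, -0.0, 0.0, 0.0, -0.0]
[0.83, -0.39, -0.0, 0.0, 0.0, -0.0]
[0.83, -0.39, -0.0, 0.0, 0.0, -0.0]
--
```

Emit:
{"op": "step_arm", "data": {"plan": [[0.46,-0.67,-0.35,0.001,0,0.014],[0.4,-0.71,-0.35,0.001,0,0.014],[0.33,-0.74,-0.35,0.001,0,0.014],[0.26,-0.77,-0.34,0.001,0,0.014],[0.19,-0.79,-0.34,0.001,0,0.014],[0.12,-0.81,-0.33,0.001,0,0.014],[0,0,0,0,0,0]]}}

```text
t: 3.48
eef_pos: [0.5125, 0.248, 0.1968]
tool_rot: [0.388, 0.698, -0.137, -0.586]
contact_force: [0.2, -0.7, 0.3]
gripper_width: 0.0
```

```bash
python3 log.py
python3 - <<'E'
from rows import *
rows([((-.31,-.01,.062),45,5),((-.2331,-.01,.054),45,4)],45)
E
```

```text
t 3.48 q [-0.535  0.596 -0.537  1.76   0.869  1.529 -2.609] p [0.5125 0.248  0.1968] F [ 0.2 -0.7  0.3] w 0.0
[[ 0.275  0.264 -0.925]
 [-0.647 -0.661 -0.381]
 [-0.711  0.703 -0.011]]
now hinge-frame -0.3624 -0.011 0.1968
[0.66, -0.29, 0.01, 0.0001, -0.0006, 0.0002]
[0.66, -0.29, 0.0, 0.0001, -0.0006, 0.0002]
[0.66, -0.29, 0.0, 0.0001, -0.0006, 0.0002]
[0.66, -0.29, -0.0, 0.0001, -0.0006, 0.0002]
[0.66, -0.29, -0.0, 0.0001, -0.0006, 0.0002]
--
[0.38, 0.3, 0.0, 0.0, 0.0, -0.0]
[0.38, 0.3, 0.0, 0.0, 0.0, -0.0]
[0.38, 0.3, 0.0, 0.0, 0.0, -0.0]
[0.38, 0.3, 0.0, 0.0, 0.0, -0.0]
--
```

Emit:
{"op": "step_arm", "data": {"plan": [[0.66,-0.29,0,0,-0.0005,0],[0.66,-0.29,0,0,-0.0005,0],[0.66,-0.29,0,0,-0.0005,0],[0.66,-0.29,0,0,-0.0005,0],[0.66,-0.29,0,0,-0.0005,0],[0,0,0,0,0,0]]}}

```text
t: 4.22
eef_pos: [0.5349, 0.196, 0.0643]
tool_rot: [0.385, 0.693, -0.144, -0.592]
contact_force: [0.4, 0.1, -0.2]
gripper_width: 0.002
```

Run:
```python
from rows import *
rows([((-.2331,-.01,.054),45,4)],45)
im,d=snap('side','side1');im2,_=snap('top','top1')
a=np.hstack([im[100:280,200:400],im2[100:280,120:320]])
cv2.imwrite('pics/c1.png',cv2.resize(a[:,:,::-1],(800,360)))
```

```text
now hinge-frame -0.3058 -0.0092 0.0643
[0.37, 0.28, 0.0, -0.0001, -0.0, 0.0002]
[0.37, 0.28, 0.0, -0.0001, -0.0, 0.0002]
[0.37, 0.28, 0.0, -0.0001, -0.0, 0.0002]
[0.37, 0.28, 0.0, -0.0001, -0.0, 0.0002]
--
```

View pics/c1.png

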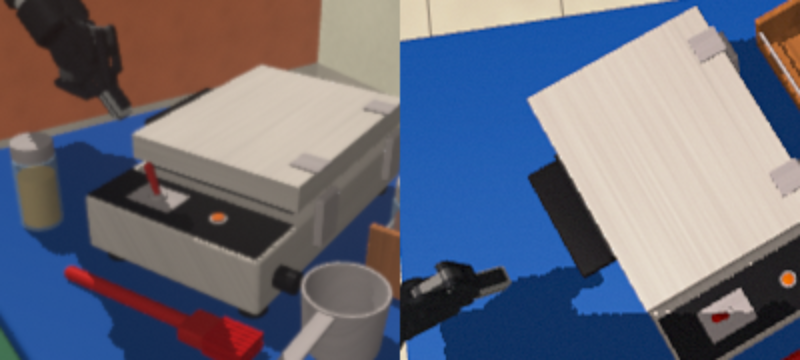

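```bash
python3 -c "
from rows import *
print(proj('top',bot.get_obs()['eef_pos']),proj('top',W(-.2331,-.01,.054)),proj('top',W(-.237,0,.095)))"
```

```text
(np.float64(171.31095566092498), np.float64(237.56090986377754)) (np.float64(206.43118697360006), np.float64(220.8251328569289)) (np.float64(197.38711893634994), np.float64(213.931156278526))
```

Emit:
{"op": "step_arm", "data": {"plan": [[0.37,0.28,0,0,0,0],[0.37,0.28,0,0,0,0],[0.37,0.28,0,0,0,0],[0.37,0.28,0,0,0,0],[0,0,0,0,0,0]]}}

```text
t: 4.95
eef_pos: [0.5628, 0.1274, 0.0558]
tool_rot: [0.384, 0.695, -0.144, -0.591]
contact_force: [1.4, 0.3, 1.0]
gripper_width: 0.001
```

```bash
python3 log.py
python3 - <<'E'
from rows import *
T=[(tuple([tcp(t,np.pi/4)[0],-.01,tcp(t,np.pi/4)[1]]),45,1) for t in np.arange(0,.75,.08)]
rows(T,45)
E
```

```text
t 4.95 q [-0.402  0.747 -0.43   1.898  1.066  1.267 -2.714] p [0.5628 0.1274 0.0558] F [1.4 0.3 1. ] w 0.0
[[ 0.26   0.253 -0.932]
 [-0.654 -0.664 -0.363]
 [-0.711  0.704 -0.007]]
now hinge-frame -0.2317 -0.0083 0.0558
[-0.11, 0.06, 0.04, -0.0011, -0.0004, 0.0008]
--
[-0.32, 0.35, 0.0, 0.0, 0.0, -0.0]
--
[-0.29, 0.38, -0.0, 0.0, 0.0, -0.0]
--
[-0.26, 0.4, 0.0, 0.0, 0.0, -0.0]
--
[-0.23, 0.42, -0.0, 0.0, 0.0, -0.0]
--
[-0.19, 0.43, 0.0, 0.0, 0.0, -0.0]
--
[-0.16, 0.45, -0.0, 0.0, 0.0, -0.0]
--
[-0.12, 0.46, -0.0, 0.0, 0.0, -0.0]
--
[-0.08, 0.47, -0.0, 0.0, 0.0, -0.0]
--
[-0.05, 0.47, 0.0, 0.0, 0.0, -0.0]
--
```

Emit:
{"op": "step_arm", "data": {"plan": [[-0.11,0.06,0,0,0,0],[-0.32,0.35,0,0,0,0],[-0.29,0.38,0,0,0,0],[-0.26,0.4,0,0,0,0],[-0.23,0.42,0,0,0,0]]}}

```text
t: 5.58
eef_pos: [0.5661, 0.1208, 0.1373]
tool_rot: [0.384, 0.696, -0.141, -0.59]
contact_force: [-1.4, 4.1, 0.3]
gripper_width: 0.0
```

```bash
python3 log.py
python3 - <<'E'
from rows import *
im,d=snap('side','side2')
cv2.imwrite('pics/c2.png',cv2.resize(im[80:280,200:450,::-1],(750,600)))
T=[(tuple([tcp(t,np.pi/4)[0],-.01,tcp(t,np.pi/4)[1]]),45,1) for t in np.arange(.4,1.1,.08)]
rows(T,45)
E
```

```text
t 5.58 q [-0.364  0.612 -0.46   1.889  0.999  1.324 -2.581] p [0.5661 0.1208 0.1373] F [-1.4  4.1  0.3] w 0.0
[[ 0.264  0.257 -0.93 ]
 [-0.649 -0.666 -0.368]
 [-0.713  0.701 -0.009]]
now hinge-frame -0.223 -0.0068 0.1399
[-0.06, 0.39, 0.08, -0.0013, -0.0014, 0.0011]
--
[-0.16, 0.45, -0.0, 0.0, 0.0, -0.0]
--
[-0.12, 0.46, -0.0, 0.0, 0.0, -0.0]
--
[-0.08, 0.47, -0.0, 0.0, 0.0, -0.0]
--
[-0.05, 0.47, 0.0, 0.0, 0.0, -0.0]
--
[-0.01, 0.42, -0.0, 0.0, 0.0, -0.0]
--
[0.02, 0.43, 0.0, 0.0, 0.0, -0.0]
--
[0.06, 0.43, -0.0, 0.0, 0.0, -0.0]
--
[0.09, 0.42, -0.0, 0.0, 0.0, -0.0]
--
```

View pics/c2.png

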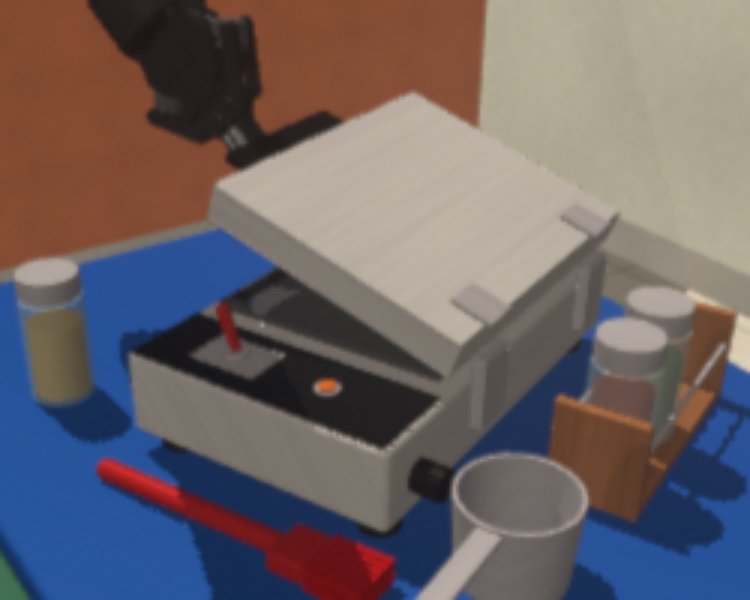

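The lid is lifting steadily, the fingers sit under the tab (around 240,150 in the crop), and the force is small. I'll continue along the arc.

Emit:
{"op": "step_arm", "data": {"plan": [[-0.06,0.4,0,0,0,0],[-0.16,0.45,0,0,0,0],[-0.12,0.46,0,0,0,0],[-0.08,0.47,0,0,0,0],[-0.05,0.47,0,0,0,0],[-0.01,0.42,0,0,0,0]]}}

```text
t: 6.38
eef_pos: [0.5888, 0.0592, 0.2252]
tool_rot: [0.384, 0.695, -0.143, -0.591]
contact_force: [0.6, 0.6, -1.3]
gripper_width: 0.0
```

```bash
python3 log.py
python3 - <<'E'
from rows import *
im,d=snap('side','side3')
cv2.imwrite('pics/c3.png',cv2.resize(im[0:280,150:450,::-1],(600,560)))
T=[(tuple([tcp(t,np.pi/4)[0],-.01,tcp(t,np.pi/4)[1]]),45,1) for t in np.arange(.88,1.7,.08)]
rows(T,45)
E
```

```text
t 6.38 q [-0.252  0.465 -0.453  1.872  0.968  1.34  -2.375] p [0.5888 0.0592 0.2252] F [ 0.6  0.6 -1.3] w 0.0
[[ 0.261  0.255 -0.931]
 [-0.652 -0.664 -0.365]
 [-0.711  0.703 -0.007]]
now hinge-frame -0.1567 -0.0089 0.2269
[-0.09, 0.38, 0.02, -0.0014, -0.0006, 0.0007]
--
[0.06, 0.43, -0.0, 0.0, 0.0, -0.0]
--
[0.09, 0.42, -0.0, 0.0, 0.0, -0.0]
--
[0.13, 0.42, 0.0, 0.0, 0.0, -0.0]
--
[0.16, 0.4, -0.0, 0.0, 0.0, -0.0]
--
[0.19, 0.39, 0.0, 0.0, 0.0, -0.0]
--
[0.22, 0.37, -0.0, 0.0, 0.0, -0.0]
--
[0.25, 0.35, 0.0, 0.0, 0.0, -0.0]
--
[0.28, 0.33, -0.0, 0.0, 0.0, -0.0]
--
[0.3, 0.31, 0.0, 0.0, 0.0, -0.0]
--
[0.33, 0.28, -0.0, 0.0, 0.0, -0.0]
--
```

View pics/c3.png

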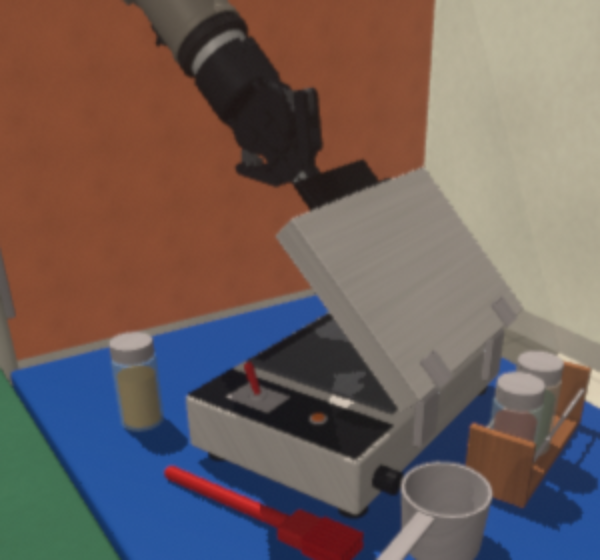

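Emit:
{"op": "step_arm", "data": {"plan": [[-0.05,0.4,0,0,0,0],[0.06,0.43,0,0,0,0],[0.09,0.42,0,0,0,0],[0.13,0.42,0,0,0,0],[0.16,0.4,0,0,0,0],[0,0,0,0,0,0]]}}

```text
t: 7.18
eef_pos: [0.614, -0.007, 0.2719]
tool_rot: [0.383, 0.695, -0.144, -0.591]
contact_force: [0.3, 0.0, -0.3]
gripper_width: 0.003
```

```bash
python3 log.py
python3 - <<'E'
from rows import *
im,d=snap('side','side4')
cv2.imwrite('pics/c4.png',cv2.resize(im[0:280,150:450,::-1],(600,560)))
T=[(tuple([tcp(t,np.pi/4)[0],-.01,tcp(t,np.pi/4)[1]]),45,1) for t in np.arange(1.2,1.7,.06)]
rows(T,45)
E
```

```text
t 7.17 q [-0.147  0.394 -0.422  1.847  0.973  1.305 -2.216] p [ 0.614  -0.007   0.2719] F [ 0.3  0.  -0.3] w 0.0
[[ 0.26   0.253 -0.932]
 [-0.653 -0.665 -0.362]
 [-0.711  0.703 -0.008]]
now hinge-frame -0.0893 -0.0097 0.2713
[-0.06, 0.07, 0.01, -0.001, -0.0006, 0.001]
--
[0.14, 0.29, 0.0, 0.0, 0.0, -0.0]
--
[0.16, 0.28, -0.0, 0.0, 0.0, -0.0]
--
[0.17, 0.27, 0.0, 0.0, 0.0, -0.0]
--
[0.19, 0.26, -0.0, 0.0, 0.0, -0.0]
--
[0.21, 0.25, 0.0, 0.0, 0.0, -0.0]
--
[0.22, 0.24, 0.0, 0.0, 0.0, -0.0]
--
[0.23, 0.23, -0.0, 0.0, 0.0, -0.0]
--
[0.25, 0.21, 0.0, 0.0, 0.0, -0.0]
--
```

View pics/c4.png

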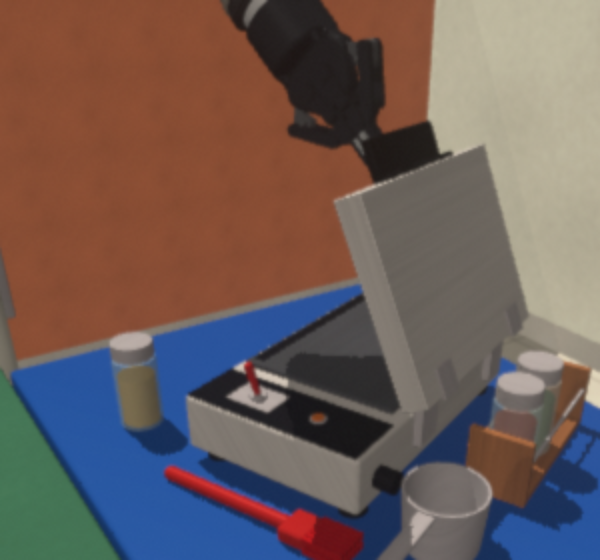

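Emit:
{"op": "step_arm", "data": {"plan": [[0.08,0.34,0,0,0,0],[0.16,0.28,0,0,0,0],[0.17,0.27,0,0,0,0],[0.19,0.26,0,0,0,0],[0.21,0.25,0,0,0,0],[0.22,0.24,0,0,0,0],[0.23,0.23,0,0,0,0],[0,0,0,0,0,0]]}}

```text
t: 8.22
eef_pos: [0.6459, -0.0889, 0.2878]
tool_rot: [0.384, 0.695, -0.143, -0.591]
contact_force: [-0.7, 0.6, -0.1]
gripper_width: 0.003
```

```bash
python3 log.py
python3 - <<'E'
from rows import *
im,d=snap('side','side5')
cv2.imwrite('pics/c5.png',cv2.resize(im[0:280,150:450,::-1],(600,560)))
rows([((-.12,-.01,.30),45,2)],45)
E
```

```text
t 8.22 q [-0.031  0.379 -0.373  1.82   1.006  1.218 -2.081] p [ 0.6459 -0.0889  0.2878] F [-0.7  0.6 -0.1] w 0.0
[[ 0.26   0.254 -0.932]
 [-0.653 -0.665 -0.363]
 [-0.711  0.703 -0.007]]
now hinge-frame -0.0011 -0.0097 0.2877
[-1.15, -0.95, 0.0, -0.0004, -0.0003, 0.0005]
[-1.16, -0.95, 0.0, -0.0004, -0.0003, 0.0005]
--
```

View pics/c5.png

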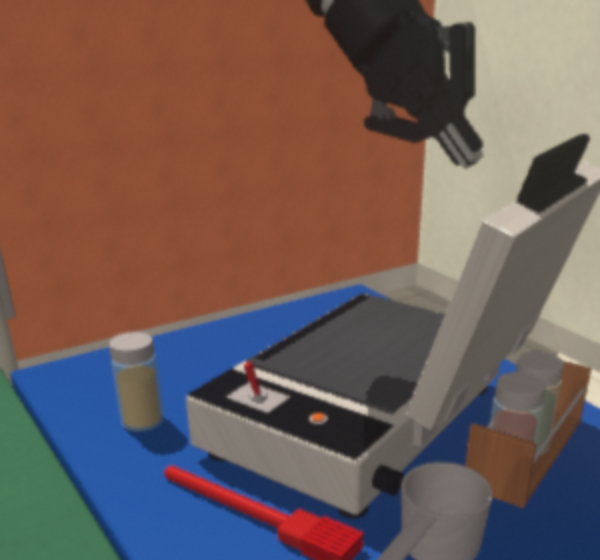

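```bash
python3 kin.py
python3 - <<'E'
from rows import *
for ph in (90,70):
  q=np.array(bot.get_obs()['q'])
  for i in range(1,6):
    f=i/5; q,e,dg=ik(W(-.001-.179*f,-.01-.151*f,.288-.038*f),Rtool(np.radians(45+(ph-45)*f)),q)
  for c in [(-.18,-.161,.25),(-.18,-.161,.095),(-.14,-.161,.095)]:
    q,e,dg=ik(W(*c),Rtool(np.radians(ph)),q);print(ph,q.round(2),e*1e3,dg)
rows([((-.18,-.161,.25),90,7)],90)
z=np.load('side5.npz')
p=plane('side',150+250/2,365/2,.11);d=p-W(0,0,0);print(d@xg,d@yg)
E
```

```text
4.3041136227223055e-05 (-1, -1, -1, -1) [-2.000e-03  2.870e-01  5.820e-01  4.780e-01  3.260e-01 -5.000e-03
  4.100e-02 -3.000e-02 -3.000e-02  1.000e-03 -1.572e+00]
0.004257459120944468
90 [ 0.25  0.11 -0.47  2.03  0.06  1.01 -1.45] 0.00038087947224527656 0.00014468125898243727
90 [ 0.15  0.36 -0.4   2.18  0.23  0.65 -1.61] 0.214202044502989 0.04635518881213483
90 [ 0.22  0.37 -0.39  2.15  0.23  0.66 -1.52] 0.04091809461894049 0.014959500253943814
70 [ 0.01  0.1  -0.5   2.1   0.46  1.05 -1.93] 0.00019831591279458616 0.0
70 [-0.1   0.37 -0.42  2.23  0.75  0.77 -2.3 ] 0.31836877741178005 0.0
70 [-0.03  0.38 -0.39  2.22  0.78  0.74 -2.22] 0.036937560902644516 0.0
now hinge-frame -0.0011 -0.0097 0.2877
[-0.36, -0.55, 0.54, -0.0001, -0.0001, -0.0177]
[-0.29, -0.58, 0.54, -0.0001, -0.0001, -0.0177]
[-0.22, -0.61, 0.54, -0.0001, -0.0001, -0.0177]
[-0.16, -0.63, 0.54, -0.0001, -0.0001, -0.0177]
[-0.08, -0.65, 0.54, -0.0001, -0.0001, -0.0177]
[-0.01, -0.65, 0.54, -0.0001, -0.0001, -0.0177]
[0.06, -0.65, 0.54, -0.0001, -0.0001, -0.0177]
--
-0.1411824542189256 -0.15793245352616694
```

Emit:
{"op": "step_arm", "data": {"plan": [[-0.36,-0.55,0.54,0,0,-0.0177],[-0.29,-0.58,0.54,0,0,-0.0177],[-0.22,-0.61,0.54,0,0,-0.0177],[-0.16,-0.63,0.54,0,0,-0.0177],[-0.08,-0.65,0.54,0,0,-0.0177],[-0.01,-0.65,0.54,0,0,-0.0177],[0.06,-0.65,0.54,0,0,-0.0177],[0,0,0,0,0,0]]}}

```text
t: 9.28
eef_pos: [0.439, 0.0234, 0.2495]
tool_rot: [0.131, 0.697, 0.131, -0.693]
contact_force: [1.1, -0.3, 0.4]
gripper_width: -0.0
```

```bash
python3 log.py
python3 - <<'E'
from rows import *
rows([((-.18,-.16,.12),90,4),((-.18,-.16,.097),90,1)],90)
im,d=snap('side','side6');im2,d2=snap('top','top6')
a=np.hstack([im[50:290,150:400],im2[120:360,170:420]])
cv2.imwrite('pics/c6.png',cv2.resize(a[:,:,::-1],(800,384)))
E
```

```text
t 9.28 q [ 0.306  0.096 -0.526  2.042  0.057  1.011 -1.445] p [0.439  0.0234 0.2495] F [ 1.1 -0.3  0.4] w -0.0
[[ 0.006  0.365 -0.931]
 [ 0.001 -0.931 -0.365]
 [-1.     0.001 -0.006]]
now hinge-frame -0.1802 -0.1616 0.2495
[0.81, 0.0, -0.0, -0.0, -0.0002, -0.0]
[0.81, 0.0, -0.01, -0.0, -0.0002, -0.0]
[0.81, 0.0, -0.01, -0.0, -0.0002, -0.0]
[0.81, 0.0, -0.01, -0.0, -0.0002, -0.0]
--
[0.57, -0.0, 0.0, 0.0, 0.0, 0.0]
--
```

View pics/c6.png

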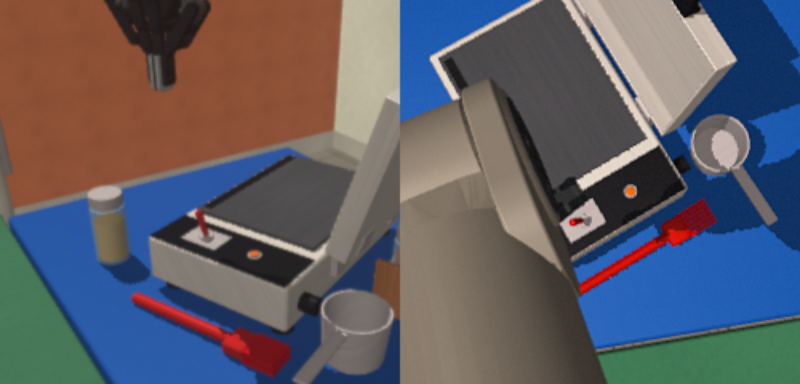

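Emit:
{"op": "step_arm", "data": {"plan": [[0.81,0,0,0,0,0],[0.81,0,0,0,0,0],[0.81,0,0,0,0,0],[0.81,0,0,0,0,0],[0.5,0,0,0,0,0],[0,0,0,0,0,0]]}}

```text
t: 10.12
eef_pos: [0.4411, 0.025, 0.099]
tool_rot: [0.132, 0.696, 0.133, -0.693]
contact_force: [-0.5, 0.1, -0.4]
gripper_width: -0.003
```

```bash
python3 log.py
python3 - <<'E'
from rows import *
rows([((-.165,-.16,.097),90,2)],90)
im,d=snap('side','side7')
cv2.imwrite('pics/c7.png',cv2.resize(im[120:260,200:340,::-1],(600,600)))
E
```

```text
t 10.12 q [ 0.224  0.329 -0.486  2.188  0.244  0.67  -1.625] p [0.4411 0.025  0.099 ] F [-0.5  0.1 -0.4] w -0.0
[[ 0.005  0.368 -0.93 ]
 [ 0.002 -0.93  -0.368]
 [-1.    -0.    -0.005]]
now hinge-frame -0.1809 -0.1591 0.099
[0.03, 0.2, 0.01, 0.0002, -0.0004, 0.0]
[0.03, 0.2, 0.01, 0.0002, -0.0004, 0.0]
--
```

View pics/c7.png

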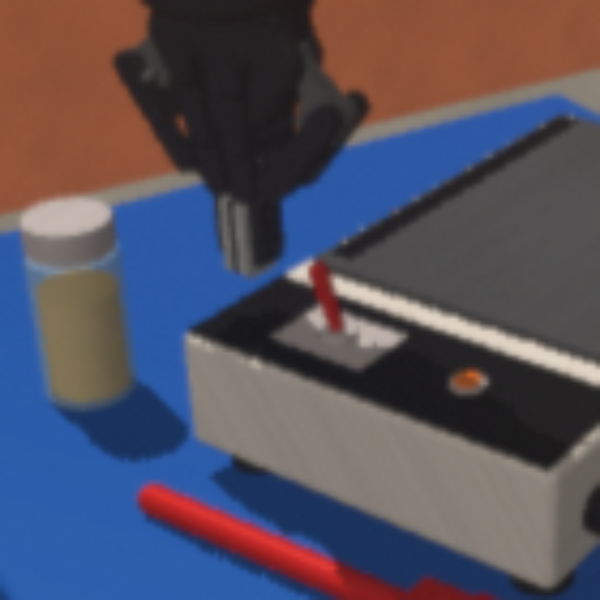

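Emit:
{"op": "step_arm", "data": {"plan": [[0.1,0.13,0,0,0,0],[0,0.13,0,0,0,0],[0,0.13,0,0,0,0],[0,0.13,0,0,0,0],[0,0.13,0,0,0,0],[0,0.1,0,0,0,0]]}}

```text
t: 10.92
eef_pos: [0.4524, -0.0039, 0.0962]
tool_rot: [0.131, 0.697, 0.132, -0.692]
contact_force: [-0.2, 2.0, 0.7]
gripper_width: -0.004
```

```bash
python3 log.py
python3 - <<'E'
from rows import *
rows([((-.1415,-.16,.096),90,1)],90)
im,d=snap('side','side8')
cv2.imwrite('pics/c8.png',cv2.resize(im[120:260,200:340,::-1],(600,600)))
E
```

```text
t 10.93 q [ 0.275  0.346 -0.469  2.17   0.248  0.668 -1.562] p [ 0.4524 -0.0039  0.0962] F [-0.2  2.   0.7] w -0.0
[[ 0.007  0.366 -0.931]
 [ 0.002 -0.931 -0.366]
 [-1.     0.    -0.007]]
now hinge-frame -0.1499 -0.1591 0.0962
[0.0, 0.21, 0.02, -0.0, -0.0012, -0.0]
--
```

View pics/c8.png

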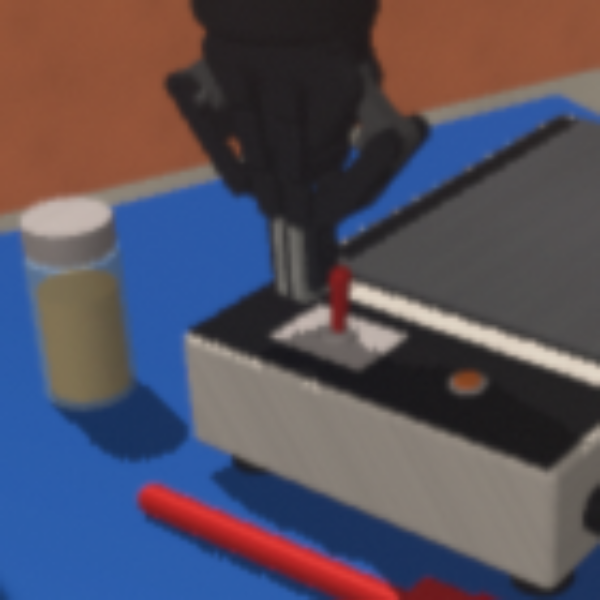

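The bat is now about upright (base 340,328, tip 340,268). I'll keep pushing in small steps.

Emit:
{"op": "step_arm", "data": {"plan": [[0,0.07,0,0,0,0],[0,0.07,0,0,0,0],[0,0.05,0,0,0,0],[0,0,0,0,0,0]]}}

```text
t: 11.48
eef_pos: [0.4547, -0.0101, 0.096]
tool_rot: [0.131, 0.697, 0.132, -0.692]
contact_force: [-0.2, 3.4, 0.5]
gripper_width: -0.001
```

```bash
python3 log.py
python3 - <<'E'
from rows import *
rows([((-.1415,-.16,.096),90,1)],90)
im,d=snap('side','side9')
cv2.imwrite('pics/c9.png',cv2.resize(im[120:260,200:340,::-1],(600,600)))
E
```

```text
t 11.47 q [ 0.287  0.35  -0.467  2.164  0.248  0.671 -1.545] p [ 0.4547 -0.0101  0.096 ] F [-0.2  3.4  0.5] w -0.0
[[ 0.006  0.366 -0.931]
 [ 0.003 -0.931 -0.366]
 [-1.    -0.001 -0.007]]
now hinge-frame -0.1433 -0.1592 0.096
[-0.0, 0.04, 0.02, 0.0001, -0.0011, 0.0001]
--
```

View pics/c9.png

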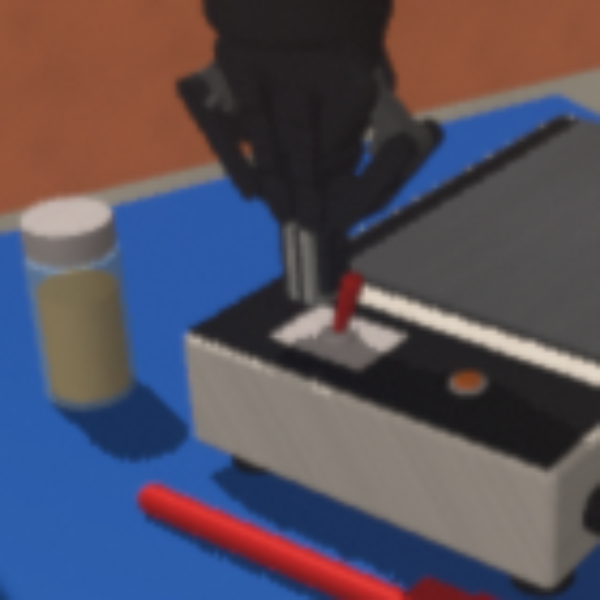

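Emit:
{"op": "step_arm", "data": {"plan": [[0,0.03,0,0,0,0],[0,0.03,0,0,0,0],[0,0,0,0,0,0]]}}

```text
t: 11.9
eef_pos: [0.4549, -0.0105, 0.0959]
tool_rot: [0.131, 0.697, 0.134, -0.693]
contact_force: [-4.5, 10.1, 2.1]
gripper_width: -0.0
```

```bash
python3 log.py
python3 - <<'E'
from rows import *
im,d=snap('side','side10')
cv2.imwrite('pics/c10.png',cv2.resize(im[120:260,200:340,::-1],(600,600)))
for k in('side7','side8','side9','side10'):
    im=np.load(k+'.npz')['im'].astype(int)[170:205,262:295]
    v,u=np.where((im[...,0]>80)&(im[...,1]<60)&(im[...,2]<60))
    t=v<=v.min()+2; print(k,len(v),u[t].mean()+262,v.min()+170)
# predicted tip px for angles
pv=W(-.129,-.16,.081)
for a in (0,.35,.55,.7): print(a,np.round(proj('side',pv+.030*(np.sin(a-.35)*xg+np.cos(a-.35)*zz)),1))
E
```

```text
t 11.9 q [ 0.29   0.351 -0.468  2.163  0.246  0.672 -1.54 ] p [ 0.4549 -0.0105  0.0959] F [-4.5 10.1  2.1] w -0.0
[[ 0.005  0.368 -0.93 ]
 [ 0.005 -0.93  -0.368]
 [-1.    -0.003 -0.006]]
side7 53 274.3333333333333 181
side8 54 279.0 182
side9 55 282.0833333333333 183
side10 51 282.0 183
0 [275.1 183.6]
0.35 [279.4 184.2]
0.55 [281.9 185.4]
0.7 [283.8 186.6]
```

View pics/c10.png

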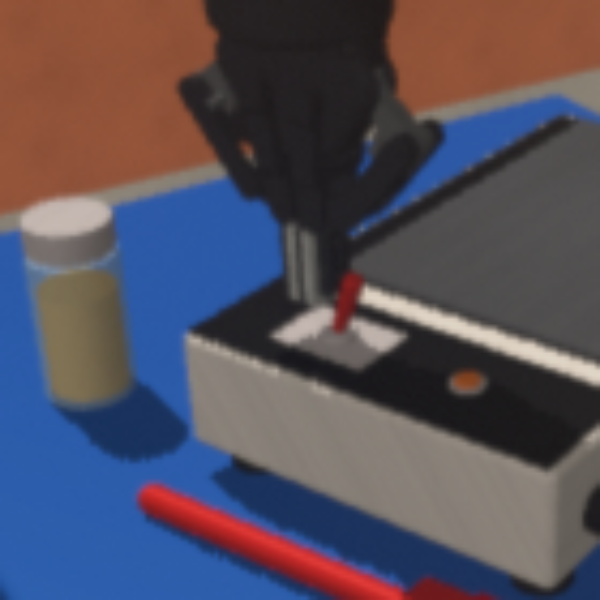

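Emit:
{"op": "step_arm", "data": {"plan": [[0,-0.3,0,0,0,0],[0,-0.6,0,0,0,0],[-0.8,0,0,0,0,0],[-0.9,0,0,0,0,0],[-0.9,-0.5,0,0,0,0],[-0.9,-0.5,0,0,0,0],[-0.5,0,0,0,0,0],[0,0,0,0,0,0]]}}

```text
t: 12.95
eef_pos: [0.4279, 0.0572, 0.2575]
tool_rot: [0.132, 0.699, 0.131, -0.691]
contact_force: [-0.4, -0.2, -0.4]
gripper_width: 0.001
```

```bash
python3 log.py
python3 - <<'E'
from rows import *
im,d=snap('side','side11');im2,_=snap('top','top11')
i0=np.load('side0.npz')['im']
for k in('side7','side8','side9','side10','side11'):
    i=np.load(k+'.npz')['im'].astype(int)[170:205,262:295]
    v,u=np.where((i[...,0]>80)&(i[...,1]<60)&(i[...,2]<60))
    c=np.polyfit(v,u,1); print(k,'slope du/dv',c[0].round(3),'mean u',u.mean().round(2))
pv=W(-.129,-.16,.081)
for a in (0,.35,.55,.7):
    A=np.array(proj('side',pv+.030*(np.sin(a-.35)*xg+np.cos(a-.35)*zz)))-np.array(proj('side',pv)); print(a,(A[0]/A[1]).round(3))
a=np.hstack([im[60:320,180:460],im2[80:340,170:450]])
cv2.imwrite('pics/c11.png',cv2.resize(a[:,:,::-1],(800,371)))
cv2.imwrite('pics/c11b.png',cv2.resize(im[150:230,240:320,::-1],(600,600),interpolation=2))
E
```

```text
t 12.95 q [ 0.272  0.073 -0.568  2.047  0.048  1.023 -1.516] p [0.4279 0.0572 0.2575] F [-0.4 -0.2 -0.4] w 0.0
[[ 0.011  0.365 -0.931]
 [ 0.001 -0.931 -0.365]
 [-1.     0.002 -0.01 ]]
side7 slope du/dv 0.29 mean u 13.64
side8 slope du/dv -0.031 mean u 16.72
side9 slope du/dv -0.264 mean u 18.6
side10 slope du/dv -0.269 mean u 18.61
side11 slope du/dv -0.279 mean u 18.63
0 0.341
0.35 0.052
0.55 -0.141
0.7 -0.317
```

View pics/c11.png

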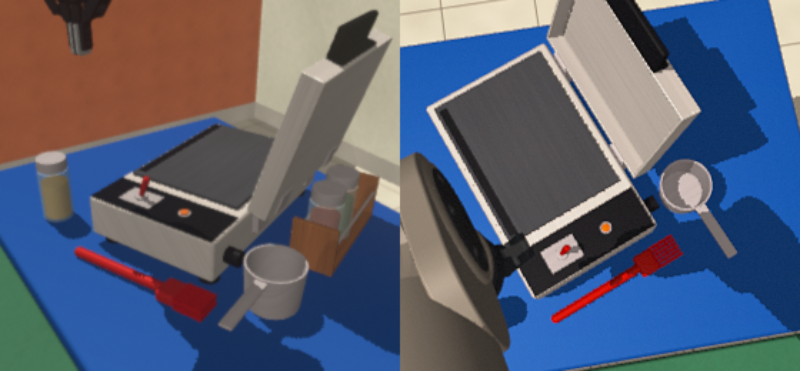

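View pics/c11b.png

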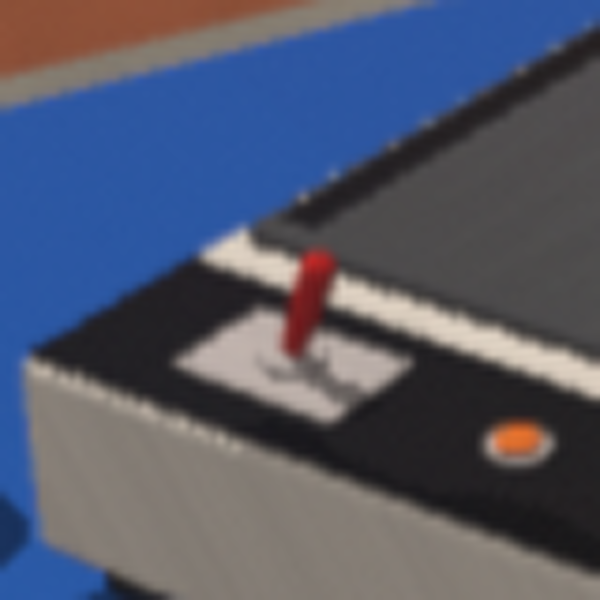

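Run:
```python
from rows import *
z=np.load('side11.npz')
def uv(x,y): return int(180+x*.7),int(60+y*.7)
for u,v in [uv(355,35),uv(300,150),uv(285,185),uv(275,110)]:
    p=pt('side',u,v,z['d'][v,u]);d=p-W(0,0,0);print((d@xg).round(3),(d@yg).round(3),p[2].round(3),'ang',np.arctan2(p[2]-.083,-(d@xg)).round(3))
a=np.load('side0.npz')['im'].astype(int);b=z['im'].astype(int)
for nm,s in [('jar',np.s_[160:218,200:235]),('brush',np.s_[225:290,228:335]),('cup',np.s_[230:290,330:400]),('rack',np.s_[175:250,385:450])]:
    A=a[s].mean(2).astype(np.float32);B=b[s].mean(2).astype(np.float32);print(nm,abs(A-B).mean().round(1),cv2.phaseCorrelate(A,B))
```

```text
0.072 -0.01 0.293 ang 1.902
0.058 -0.1 0.177 ang 2.124
0.044 -0.101 0.129 ang 2.338
-0.96 2.026 -0.656 ang -0.656
jar 11.6 ((0.005698004150769265, -0.010278180569418538), 1.0081007595415468)
brush 12.0 ((-0.19740402056974204, 0.1439655134750666), 0.6739471410037068)
cup 14.5 ((0.07648423717037645, 0.22730546276310548), 0.6050841768582662)
rack 14.0 ((-0.2077016327273853, 0.4864991001806587), 0.5448907262307626)
```

```bash
python3 -c "
from station import bot
print(bot.hand_in(), bot.get_obs()['contact_force'])"
```

```text
the job is handed in; nothing more can be done
the job is handed in; nothing more can be done
```

The griddle is ready to preheat: the lid is open on its stop, the toggle is on, and I have handed the job in. The hand-in gives no verdict.

- **Lid:** With the fingers shut, I pushed the black tab up along the hinge arc at about 0.6 rad/s. Readings between moves stayed at about 4 N or less. It went over past upright and fell back onto its stop. The last depth reading on the tab's outer face gives 1.90 rad, which is about 1.85 once the tab's thickness is allowed for.
- **Switch:** I pushed the toggle bat towards the hinge at 2 to 3 N until it stopped moving. The force then rose to about 11 N, so I backed off, and the bat stayed on.
    - **Disagreement:** my last camera readings of the bat's angle don't quite match full on. One read about 0.62 to 0.63 rad; scaled to the off reading, it comes out close to 0.7. Both are above the 0.55 needed.
- **Other items:** The jar, brush, cup and rack shifted by less than half a pixel between the first and last pictures. The matches for brush, cup and rack were weaker because the shadows changed.
- **Robot:** It finished at about 13 s of the 58 s, with the arm clear of everything and almost no force on it (0.6 N).

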